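Load the shower-tablet tray and clear its crumbs

TASK

Load the ceramic tray: slide the three round shower tablets across its deck so that one lies flat in each of the three wells - push them along, do not pick them up, they crumble. With the orange scraper block held in the gripper, sweep the three broken chips off the deck into the steel gutter at the tray's end, never touching the chips with the gripper itself. Finish with the scraper standing upright on the counter again, let go of, and leave the mug, trimmer case and pin box where they are.

Things in the scene. Friction and masses are not known exactly. Their poses are not given: they have to be found in the camera images.
- tray: Fixed cream ceramic tray on the counter. Origin: centre of the deck's underside. Deck 170 (x) by 280 (y) mm, flat rimless top 28 mm up; wells on its +x half. At its +y end a steel gutter: open trough 170 by 60 mm outside, y = 140 to 200 mm, 4 mm walls with tops level with the deck (the first carries the deck on to y = 144 mm), inner floor 4 mm above the counter. Yaw within 0.2 rad.
- well0 (a point): Centre of the mouth of a round well, at deck height: 46 mm across, 16 mm deep, flat floor. At (45, -100) mm in the tray's x, y. Any tablet may go in it.
- well1 (a point): Centre of the mouth of a round well, at deck height: 46 mm across, 16 mm deep, flat floor. At (45, -30) mm in the tray's x, y. Any tablet may go in it.
- well2 (a point): Centre of the mouth of a round well, at deck height: 46 mm across, 16 mm deep, flat floor. At (45, 40) mm in the tray's x, y. Any tablet may go in it.
- tablet0: Loose mint-green shower tablet, a flat disc 36 mm across and 14 mm thick, about 25 g, lying flat on the bare half of the deck. It slides without rolling. Origin: centre of its underside, z up. In a well its top is 2 mm below the deck.
- tablet1: Loose mint-green shower tablet, a flat disc 36 mm across and 14 mm thick, about 25 g, lying flat on the bare half of the deck. It slides without rolling. Origin: centre of its underside, z up. In a well its top is 2 mm below the deck.
- tablet2: Loose mint-green shower tablet, a flat disc 36 mm across and 14 mm thick, about 25 g, lying flat on the bare half of the deck. It slides without rolling. Origin: centre of its underside, z up. In a well its top is 2 mm below the deck.
- chip0: Loose mint-green broken chip, 18 by 14 by 8 mm, 10 g, lying on the deck between the last well (y = 40 mm) and the gutter, within 30 mm of the deck's middle line (x = 0 of the tray). Origin: centre of its underside.
- chip1: Loose mint-green broken chip, 15 by 15 by 9 mm, 10 g, lying on the deck between the last well (y = 40 mm) and the gutter, within 30 mm of the deck's middle line (x = 0 of the tray). Origin: centre of its underside.
- chip2: Loose mint-green broken chip, 20 by 12 by 8 mm, 10 g, lying on the deck between the last well (y = 40 mm) and the gutter, within 30 mm of the deck's middle line (x = 0 of the tray). Origin: centre of its underside.
- scraper: Loose scraper block: 80 (x) by 22 (y) by 55 (z) mm, orange plastic with a 12 mm black rubber foot, about 90 g, standing on the counter on its long 80 by 22 mm face to the right (-y) of the tray. Origin: centre of its underside, z up. Grip it across its 22 mm thickness (its y) by the upper half.
- mug: Red ceramic mug, bystander, 80 mm across, 95 mm tall, handle at its +y. Origin: centre of its underside.
- trimmer_case: Black plastic trimmer case, bystander, 70 (x) by 170 (y) by 42 (z) mm. Origin: centre of its underside.
- pin_box: Closed aluminium hair pin box, bystander, 94 (x) by 64 (y) by 34 (z) mm. Origin: centre of its underside.
- brush_stand: Fixed chrome toothbrush stand, 90 mm across, its disc 105 mm high, with two brushes leaning in it up to 195 mm high. Origin: centre of its underside.
There are look-alikes about, which are no part of the job. What is shaped like the tablet2 but yellow is not meant.

How it is judged:
By the outcome, as a careful person would: the job done as asked, in the order asked, and still so for the second after the job is handed in, with the robot touching nothing.
It also fails if it takes over 72 s, if anything falls off the work surface, if the arm or the gripper's body presses on something with over 40 N, if the wrist force passes 120 N, or if a joint passes its speed limit or range.

ROBOT

A 6-joint arm with a two-finger parallel gripper is mounted at the origin on the work surface. World frame = base frame: x ahead of the robot, y to its left, z up, the work surface at z = 0. Lengths are in m, angles in rad, forces in N, time in s.
With the tool pointing down it reaches from about 0.35 to 0.975 m from the base axis. Payload 4.9 kg.
Tool frame: the origin (TCP) lies at the very end of the fingers, on their centre line; the grasp point (between the pads) lies 19 mm behind it; z points along the fingers, y is the line along which they close (so a half turn about z gives the same grasp; the last joint's range is limited). The gripper opens to 85 mm and grips with 20 to 120 N. Pads are 22 mm wide; open, the fingers measure 114 mm over their backs; the gripper's body (76 mm by 85 mm) begins 54 mm behind the grasp point. The pads swing forward as they close: fully open they stand 13 mm farther back than shut.
Start: joints at [-1.349, 0.053, 1.613, -0, 1.476, -0.119], TCP at [0.209, -0.589, 0.196] pointing down, gripper open.
Joint ranges: [-3.01, 3.01], [-1.01, 2.22], [0.06, 2.58], [-1.02, 4.17], [0.09, 2.62], [-3.14, 3.14]. Speed limits (rad/s): [2.57, 2.57, 3.14, 3.14, 3.14, 3.14].

INTERFACE

Orientations are given as a unit quaternion [w, x, y, z].
In Python, from plant import monitor, vision, manip gives the robot as it stands. The module is installed in compiled form; this text tells all that it offers.
- The arm moves only by the tool arm_command, never from a script. Its argument "rows" is a list of rows, each a list of 3 entries, a list of its own where there are three numbers: the finger opening in mm, from 0 to 85.4, then the shift along the world's x, y, z in units of 30 cm (1.0 is 30 cm), then the turn, a rotation vector about the world's x, y, z in units of pi/2 rad (1.0 is pi/2 rad). In form: [[claw, [x, y, z], [wx, wy, wz]], ...]. A call has 1 to 12 rows; each row is the pose to reach, as a shift and turn from the pose commanded when the call began; what a row does not reach only later rows make up. A row lasts 1/12 s, in which the tool goes at most 41.7 mm and 7.16 degrees, less where a joint would pass 70% of its speed; a pose out of reach is approached as far as the arm can. A call with a number of a shift or a turn outside -1 to 1 is refused whole. A call with a gripper value outside its range is refused whole. The fingers move at their own pace and stop on an object; the grip force is fixed at half the most. Time passes only in rows, so rows that repeat a pose let the fingers close. It gives the time, the measured TCP pose, the force, the opening and the grip force at its end, in the units of the state.
- monitor.state(): the state, without advancing time (a new reading comes with each control period).
- vision.grab_frame(name): name is "side" or "top" or "wrist"; returns a dict with "color" (480x640x3 uint8, red, green, blue), "z_map" (480x640 float32, m along the optical axis (not along the pixel's ray), 0 where there is no reading), "mtx" (3x3 intrinsics, pixels), "R" (3x3) and "t" (3): a world point X has camera coordinates R X + t. Camera axes: x right, y down, z forward; pixel columns grow to the right and rows downward; lengths in m; the calibration is good to about 2 mm. A picture is of the moment at which its call begins.
- manip.job_done(): hands the job in; it is judged then, once.
The state is a dict: "time": time; "joint_pos": joint angles; "joint_vel": joint speeds; "joint_efforts": joint torques, N m; "tool_pos": TCP position; "tool_rot": TCP orientation; "contact_force": force on the tool from outside, world axes, zero at the start; "ft_torque": the same for the moment, N m; "gripper_width": opening from 0.0 (shut) to 1.0 (fully open); "grasp_force": force on a finger pad.
Only numpy, scipy, OpenCV 4.12 (cv2) and the standard library are available. Lean on these libraries where they do the work, as an engineer would, in place of code of your own. Each camera call takes 0.05 s, during which the arm holds its last target. There are 200 camera calls.

## Working session

There is one attempt and no reset: what is moved stays moved. The work goes in short steps, Python scripts to look and compute and a tool call to move; the robot and the scene stay as the last step left them, time stands still between calls to the robot, and variables do not carry over. Pictures are saved under pics/ and viewed, at most 10 in all, crops included, and the job is handed in when it is done.

Besides the shell and the picture viewer there is one more tool, called by a JSON object that holds its "name" and its "arguments", one argument or row to a line. arm_command: Moves the arm, as the interface text tells. Shifts and turns lie within -1 to 1; 1 stands for 30 cm of shift or pi/2 rad of turn. Its arguments: {"type":"object","properties":{"rows":{"type":"array"}},"required":["rows"]}

```bash
mkdir -p pics; cat > h.py <<'E'
import numpy as np, cv2
from plant import monitor, vision, manip
def grab(n,save=None):
    f=vision.grab_frame(n)
    if save: cv2.imwrite(f'pics/{save}.png',f['color'][:,:,::-1])
    return f
def cloud(f):
    z=f['z_map'];v,u=np.mgrid[:480,:640];K=f['mtx']
    c=np.stack([(u-K[0,2])/K[0,0]*z,(v-K[1,2])/K[1,1]*z,z],-1)
    return (c-f['t'])@f['R']
E
python3 - <<'E'
from h import *
for n in('top','side'):
    f=grab(n,n+'0'); np.savez(n+'0.npz',**f); print(n,f['R'].round(3).tolist(),f['t'].round(3),f['mtx'].round(1).tolist())
    P=cloud(f); print(P[::120,::160].round(2).tolist())
s=monitor.state();print(s)
E
```

```text
top [[-0.023, -1.0, 0.012], [-0.995, 0.022, -0.098], [0.098, -0.014, -0.995]] [0.047 0.61  1.018] [[513.2, 0.0, 318.0], [0.0, 513.2, 241.0], [0.0, 0.0, 1.0]]
[[[1.61, 1.18, -0.74], [1.6, 0.59, -0.75], [1.6, -0.01, -0.76], [1.58, -0.61, -0.74]], [[0.89, 0.7, 0.0], [0.88, 0.36, 0.0], [0.87, 0.02, 0.0], [0.87, -0.32, -0.0]], [[0.63, 0.69, 0.0], [0.62, 0.36, -0.0], [0.61, 0.03, 0.01], [0.61, -0.31, -0.0]], [[0.38, 0.69, -0.0], [0.38, 0.36, 0.0], [0.37, 0.03, -0.0], [0.36, -0.3, -0.0]]]
side [[-0.646, -0.763, 0.014], [-0.513, 0.421, -0.748], [0.565, -0.49, -0.663]] [0.42  0.326 0.758] [[551.5, 0.0, 326.8], [0.0, 551.5, 248.5], [0.0, 0.0, 1.0]]
[[[2.41, 0.09, 0.06], [2.4, -0.53, -0.05], [2.4, -1.44, -0.23], [1.88, -2.15, -0.24]], [[2.41, 0.25, -0.37], [2.4, -0.42, -0.6], [2.13, -1.21, -0.75], [0.77, -0.65, 0.01]], [[2.17, 0.45, -0.75], [0.88, 0.26, 0.0], [0.65, 0.02, 0.03], [0.46, -0.26, 0.0]], [[0.77, 0.6, -0.0], [0.61, 0.4, -0.0], [0.44, 0.2, 0.0], [0.27, -0.01, -0.0]]]
{'time': 0.1, 'joint_pos': array([-1.34903550e+00,  5.32886789e-02,  1.61414581e+00, -1.82175919e-05,
        1.47601827e+00, -1.18985701e-01]), 'joint_vel': array([ 1.53626379e-05, -1.57752965e-03, -3.93026020e-03, -4.91523848e-04,
        2.02016290e-03, -6.13371193e-04]), 'joint_efforts': array([ 4.07483194e-04, -3.94899344e+01, -3.71364534e+01, -4.86587624e-05,
        3.89180146e-03, -3.53819723e-05]), 'tool_pos': array([ 0.20873295, -0.58844519,  0.19439387]), 'tool_rot': array([-9.28360263e-04,  9.85520975e-01,  1.69551004e-01, -5.68273015e-05]), 'contact_force': array([-0.32545566, -0.519735  ,  0.8399637 ]), 'ft_torque': array([ 0.02008242, -0.04532787,  0.0336184 ]), 'grasp_force': 0.0, 'gripper_width': 0.997679409782508}
```

View pics/top0.png

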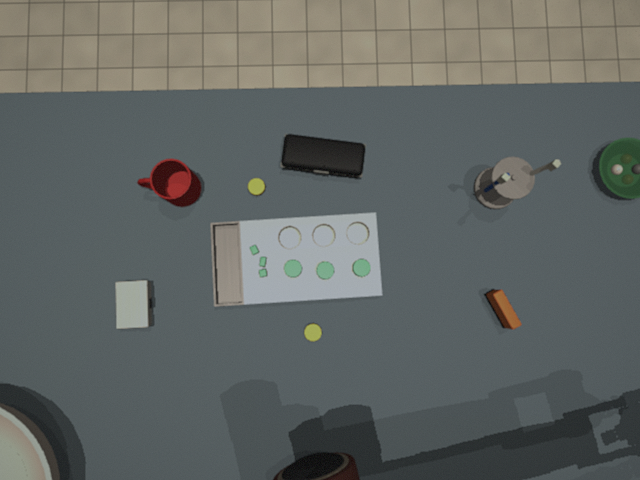

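The top view shows the tray in the middle. Its wells are at (289,237), (323,235) and (357,233), the tablets at (293,268), (325,270) and (361,267), and the chips at (254,249), (263,261) and (263,272). The gutter is on the left (+y), the scraper is at (503,309), and there are yellow decoys at (256,187) and (313,332).

```bash
cat >> h.py <<'E'
def blobs(f,P,lo,hi,zr,amin=15):
    h=cv2.cvtColor(f['color'],cv2.COLOR_RGB2HSV); m=cv2.inRange(h,lo,hi)
    m[(P[...,2]<zr[0])|(P[...,2]>zr[1])|(f['z_map']==0)]=0
    n,l,s,_=cv2.connectedComponentsWithStats(m)
    return [P[l==i] for i in range(1,n) if s[i,4]>=amin]
def rect(pts): return cv2.minAreaRect((pts[:,:2]*1000).astype(np.float32))
E
python3 - <<'E'
from h import *
for n in('top','side'):
    f=dict(np.load(n+'0.npz'));P=cloud(f)
    print(n)
    for b in blobs(f,P,(55,40,40),(95,255,255),(0.005,.06)):
        if .35<b[:,0].mean()<.8 and abs(b[:,1].mean())<.3:print('green',len(b),np.median(b,0).round(4),rect(b))
    for b in blobs(f,P,(5,100,50),(20,255,255),(0.005,.08)): print('orange',len(b),rect(b),b[:,2].max(),np.median(b,0)); t=b[b[:,2]>.05]; print(' top',len(t),len(t)>5 and rect(t))
    # tray: low saturation pts near z .028
    m=((abs(P[...,2]-.028)<.006)&(P[...,0]>.45)&(P[...,0]<.8)&(abs(P[...,1]-.05)<.22)).astype(np.uint8)
    k,l,s,_=cv2.connectedComponentsWithStats(m);i=1+s[1:,4].argmax();b=P[l==i];r=rect(b);print('tray',len(b),r,np.median(b[:,2]))
    hh=((l==i)==0).astype(np.uint8);k,l2,s2,c2=cv2.connectedComponentsWithStats(hh)
    for j in range(1,k):
        if 80<s2[j,4]<3000: q=P[l2==j];print('hole',s2[j],c2[j].round(1),q.mean(0).round(4))
E
```

```text
top
green 59 [0.5965 0.1628 0.036 ] ((596.5220336914062, 163.2395782470703), (18.36844253540039, 13.943010330200195), 28.741426467895508)
green 55 [0.5716 0.1465 0.0355] ((571.5625610351562, 146.42919921875), (13.019755363464355, 18.732006072998047), 77.94205474853516)
green 248 [ 0.5546 -0.0525  0.0421] ((554.2177734375, -52.70281982421875), (34.29428482055664, 34.16645050048828), 25.490402221679688)
green 245 [0.556  0.0846 0.0424] ((556.4424438476562, 85.63829040527344), (34.8287467956543, 33.064361572265625), 88.63585662841797)
green 244 [0.5505 0.0203 0.0425] ((550.893310546875, 21.102766036987305), (34.111270904541016, 32.93398666381836), 88.14775085449219)
green 55 [0.5481 0.1457 0.0365] ((548.7520141601562, 146.4409942626953), (15.440067291259766, 14.453681945800781), 88.64537811279297)
orange 684 ((464.5452880859375, -336.61993408203125), (78.49905395507812, 22.898929595947266), 26.83688735961914) 0.06109337103918852 [ 0.46492808 -0.3321224   0.05373573]
 top 445 ((464.5221862792969, -336.93194580078125), (78.13484954833984, 22.445463180541992), 26.675865173339844)
tray 9846
[... 1798 characters left out ...]
 15.430402755737305), 37.658992767333984) 0.01534603618609365 [0.07022071 0.0668039  0.01071872]
 top 0 False
tray 8657 ((575.351318359375, 81.02225494384766), (174.44154357910156, 343.16802978515625), 2.380831003189087) 0.027288875146906158
hole [342 226  22  13 220] [352.5 232.4] [ 0.6325 -0.0531  0.0168]
hole [370 238  19  15 221] [379.2 244.7] [ 0.5494 -0.0454  0.0437]
hole [316 241  23  14 240] [327.  247.8] [0.6298 0.0175 0.0162]
hole [343 255  19  16 241] [352.2 262.1] [0.5442 0.0295 0.0462]
hole [288 256  24  16 275] [299.8 264. ] [0.6275 0.088  0.0158]
hole [315 268  20  17 260] [324.1 275.8] [0.5539 0.0892 0.0404]
hole [ 222  280   79   66 1959] [261.2 312.9] [0.5781 0.2141 0.0092]
```

View pics/side0.png

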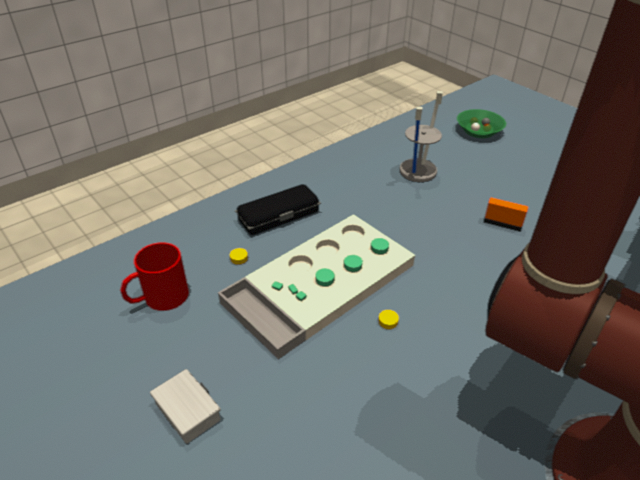

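The side view confirms the layout: a row of three tablets beside the three wells, chips near the gutter, and the scraper standing upright at about (506,213). I'll push each tablet with the fingers set as a 20 mm fork.

{"name": "arm_command", "arguments": {
  "rows": [
    [20, [0.515, 0.89, -0.1], [0, 0, -0.189]],
    [20, [0.515, 0.89, -0.1], [0, 0, -0.189]],
    [20, [0.515, 0.89, -0.1], [0, 0, -0.189]],
    [20, [0.515, 0.89, -0.1], [0, 0, -0.189]],
    [20, [0.515, 0.89, -0.1], [0, 0, -0.189]],
    [20, [0.515, 0.89, -0.1], [0, 0, -0.189]],
    [20, [0.515, 0.89, -0.1], [0, 0, -0.189]],
    [20, [0.515, 0.89, -0.1], [0, 0, -0.189]],
    [20, [0.515, 0.89, -0.1], [0, 0, -0.189]],
    [20, [0.515, 0.89, -0.1], [0, 0, -0.189]]
  ]
}}

```text
time: 0.93
tool_pos: [0.3635, -0.3212, 0.1651]
tool_rot: [-0.0, 1.0, 0.023, -0.0]
contact_force: [-0.3, -0.3, -0.7]
gripper_width: 0.236
grasp_force: 0.0
```

{"name": "arm_command", "arguments": {
  "rows": [
    [20, [0.495, 0.888, -0.3], [0, 0, 0]],
    [20, [0.495, 0.888, -0.3], [0, 0, 0]],
    [20, [0.495, 0.888, -0.3], [0, 0, 0]],
    [20, [0.495, 0.888, -0.3], [0, 0, 0]],
    [20, [0.495, 0.888, -0.3], [0, 0, 0]],
    [20, [0.495, 0.888, -0.3], [0, 0, 0]],
    [20, [0.495, 0.888, -0.3], [0, 0, 0]],
    [20, [0.495, 0.888, -0.3], [0, 0, 0]],
    [20, [0.495, 0.888, -0.38], [0, 0, 0]],
    [20, [0.495, 0.888, -0.43], [0, 0, 0]],
    [20, [0.495, 0.888, -0.43], [0, 0, 0]]
  ]
}}

```text
time: 1.85
tool_pos: [0.5093, -0.0558, 0.0326]
tool_rot: [-0.001, 1.0, 0.022, -0.004]
contact_force: [-1.7, 0.0, -0.9]
gripper_width: 0.236
grasp_force: 0.0
```

```bash
python3 - <<'E'
from h import *
f=grab('side','s1');grab('wrist','w1');s=monitor.state();print(s['time'],s['tool_pos'],s['joint_vel'].round(3),s['contact_force'])
a=cv2.imread('pics/s1.png')[180:340,200:460];b=cv2.imread('pics/w1.png')
cv2.imwrite('pics/m1.png',np.vstack([cv2.resize(a,(480,295)),cv2.resize(b,(400,300))[:, :400] if 0 else cv2.resize(b,(480,300))]))
E
```

```text
1.95 [ 0.5116011  -0.05672359  0.03611821] [-0.003 -0.025 -0.026  0.001 -0.001  0.003] [ 1.53394452 -0.6952636   0.6100691 ]
```

View pics/m1.png

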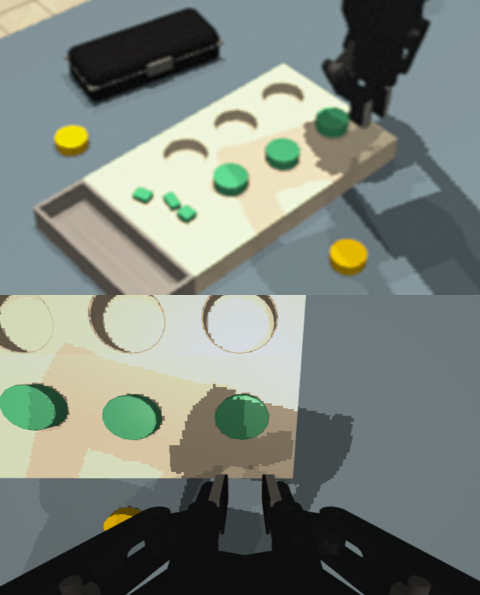

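The crop shows the fork (wrist image, about x=245) centred behind the first tablet (242,417). Now I push it.

{"name": "arm_command", "arguments": {
  "rows": [
    [20, [0.0, 0.002, -0.007], [0, 0, 0]],
    [20, [0.02, 0.004, -0.013], [0, 0, 0]],
    [20, [0.05, 0.006, -0.013], [0, 0, 0]],
    [20, [0.08, 0.008, -0.013], [0, 0, 0]],
    [20, [0.11, 0.01, -0.013], [0, 0, 0]],
    [20, [0.14, 0.012, -0.013], [0, 0, 0]],
    [20, [0.17, 0.014, -0.013], [0, 0, 0]],
    [20, [0.2, 0.017, -0.013], [0, 0, 0]],
    [20, [0.225, 0.02, -0.013], [0, 0, 0]],
    [20, [0.245, 0.022, -0.013], [0, 0, 0]],
    [20, [0.26, 0.022, -0.013], [0, 0, 0]],
    [20, [0.275, 0.022, -0.013], [0, 0, 0]]
  ]
}}

```text
time: 2.95
tool_pos: [0.5948, -0.0489, 0.0325]
tool_rot: [-0.0, 1.0, 0.022, -0.0]
contact_force: [0.6, -0.2, -0.2]
gripper_width: 0.235
grasp_force: 0.0
```

```bash
cat >> h.py <<'E'
def greens(n='side',save=None):
    f=grab(n,save);P=cloud(f)
    for b in blobs(f,P,(55,40,40),(95,255,255),(0.0,.06)):
        if .35<b[:,0].mean()<.8 and abs(b[:,1].mean())<.35:print(n,len(b),np.median(b,0).round(4),np.percentile(b[:,2],[5,95]).round(4))
    s=monitor.state();print(round(s['time'],2),s['tool_pos'].round(4),s['contact_force'].round(1))
E
python3 -c "
from h import *
greens('side');greens('top');greens('wrist')"
```

```text
side 236 [ 0.5503 -0.0471  0.0408] [0.0314 0.0431]
side 260 [0.5469 0.0257 0.0408] [0.0302 0.0435]
side 270 [0.5515 0.0896 0.0408] [0.0328 0.0432]
side 65 [0.5938 0.1661 0.0347] [0.0309 0.0367]
side 128 [0.5554 0.1491 0.0353] [0.0307 0.0376]
3.0 [ 0.5954 -0.0491  0.0327] [-0.4 -0.2  0.8]
top 59 [0.5964 0.1629 0.0363] [0.0311 0.0388]
top 56 [0.5717 0.1465 0.0359] [0.0276 0.0389]
top 242 [0.556  0.0846 0.0422] [0.0377 0.0453]
top 231 [ 0.553  -0.052   0.0422] [0.0382 0.046 ]
top 222 [0.5507 0.022  0.0419] [0.0385 0.0455]
top 55 [0.548  0.1458 0.0368] [0.0274 0.039 ]
3.05 [ 0.5949 -0.0491  0.0326] [-0.   0.6  0.1]
wrist 3806 [0.561  0.0825 0.0406] [0.0312 0.0417]
wrist 1825 [0.5633 0.0212 0.0404] [0.0303 0.0416]
wrist 2793 [ 0.5591 -0.051   0.0407] [0.0322 0.0417]
wrist 31 [0.5473 0.1391 0.0294] [0.0281 0.0309]
3.1 [ 0.5945 -0.0491  0.0325] [-0.   0.  -0.2]
```

```bash
python3 - <<'E'
from h import *
f=grab('wrist','w2');g=grab('side','s2')
b=f['color'][:,:,::-1];a=g['color'][180:340,260:460,::-1]
cv2.imwrite('pics/m2.png',np.vstack([cv2.resize(a,(400,300)),cv2.resize(b,(400,300))]))
P=cloud(f);z=P[...,2];m=(z>0.028)&(abs(P[...,0]-.595)<.03)&(abs(P[...,1]+.05)<.04)
print(m.sum()); 
for y in np.arange(-.09,-.01,.008):
    q=m&(abs(P[...,1]-y)<.004); print(round(y,3),q.sum(), q.any() and P[q][:,2].min().round(4), q.any() and np.percentile(P[q][:,2],[50,95]).round(3))
E
```

```text
40935
-0.09 2993 0.028 [0.135 0.141]
-0.082 3344 0.028 [0.124 0.132]
-0.074 1694 0.028 [0.122 0.158]
-0.066 5287 0.028 [0.144 0.164]
-0.058 6298 0.028 [0.147 0.164]
-0.05 2873 0.028 [0.151 0.158]
-0.042 3974 0.028 [0.15  0.163]
-0.034 6557 0.028 [0.145 0.165]
-0.026 3140 0.028 [0.143 0.163]
-0.018 2704 0.028 [0.123 0.156]
```

View pics/m2.png

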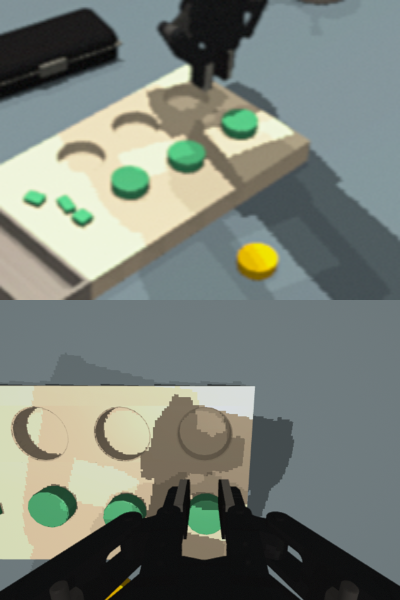

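```bash
python3 - <<'E'
from h import *
f=grab('side');P=cloud(f);c=f['color'].astype(int)
m=(c.max(-1)<75)&(f['z_map']>0)&(abs(P[...,0]-.595)<.03)&(abs(P[...,1]+.05)<.045)&(P[...,2]>.03)&(P[...,2]<.1)
q=P[m];print(len(q))
for z in np.arange(.03,.08,.003):
    k=q[(q[:,2]>=z)&(q[:,2]<z+.003)]
    if len(k):print(round(z,3),len(k),k[:,0].min().round(3),k[:,0].max().round(3),k[:,1].min().round(3),k[:,1].max().round(3))
E
```

```text
203
0.066 1 0.602 0.602 -0.058 -0.058
0.069 8 0.585 0.6 -0.058 -0.031
0.072 11 0.585 0.598 -0.062 -0.027
0.075 17 0.581 0.601 -0.063 -0.025
0.078 29 0.582 0.601 -0.061 -0.024
```

```bash
python3 - <<'E'
from h import *
f=grab('side');P=cloud(f)
m=(f['z_map']>0)&(abs(P[...,0]-.597)<.022)&(abs(P[...,1]+.05)<.045)&(P[...,2]>.032)&(P[...,2]<.1)
q=P[m];print(len(q))
for z in np.arange(.032,.08,.003):
    k=q[(q[:,2]>=z)&(q[:,2]<z+.003)]
    if len(k):print(round(z,3),len(k),k[:,0].min().round(3),k[:,0].max().round(3),k[:,1].min().round(3),k[:,1].max().round(3))
E
```

```text
247
0.065 3 0.589 0.601 -0.06 -0.033
0.068 11 0.583 0.602 -0.058 -0.03
0.071 19 0.582 0.599 -0.063 -0.031
0.074 14 0.582 0.599 -0.065 -0.026
0.077 26 0.581 0.601 -0.062 -0.023
```

```bash
python3 - <<'E'
from h import *
f=grab('side');P=cloud(f);K=f['mtx']
for z in(.033,.065,.1):
    c=K@(f['R']@np.array([.595,-.049,z])+f['t']);print(z,(c/c[2])[:2].round(1),c[2].round(3))
print((f['z_map'][200:260,340:390:5]*1000).astype(int)[::3])
a=f['color'][170:270,300:420,::-1];cv2.imwrite('pics/m3.png',cv2.resize(a,(720,600),interpolation=0))
E
```

```text
0.033 [364.  236.3] 1.096
0.065 [365.  223.8] 1.075
0.1 [366.  209.5] 1.052
[[1245  975  969 1026 1015 1002 1011 1036 1055 1247]
 [1235  994  979  993 1235 1007 1051 1035 1233 1234]
 [1224 1011  985  993 1027 1019 1049 1042 1231 1220]
 [1213 1220 1015  999 1021 1025 1055 1049 1215 1218]
 [1212 1210 1211 1007 1024 1028 1061 1052    0 1208]
 [1200 1199 1201 1013 1031 1034 1064 1061 1200 1203]
 [1194 1192 1147 1048 1039 1038 1068 1068 1191 1199]
 [1184 1142 1140 1053 1041 1045 1072 1189 1187 1190]
 [1132 1133 1134 1133 1046 1052 1180 1178 1180 1176]
 [1127 1131 1138 1136 1060 1061 1125 1170 1170 1172]
 [1121 1136 1150 1140 1137 1118 1121 1123 1166 1161]
 [1113 1132 1137 1137 1138 1111 1113 1111 1112 1160]
 [1102 1128 1129 1132 1129 1106 1105 1104 1106 1104]
 [1096 1099 1098 1101 1098 1095 1096 1078 1079 1100]
 [1091 1090 1090 1092 1094 1094 1092 1072 1072 1072]
 [1086 1085 1084 1087 1082 1086 1077 1064 1064 1066]
 [1076 1081 1079 1073 1080 1081 1074 1057 1056 1060]
 [1066 1072 1070 1070 1068 1069 1071 1060 1061 1065]
 [1066 1067 1067 1067 1066 1068 1064 1061 1065 1063]
 [1057 1035 1039 1034 1063 1058 1055 1056 1057 1059]]
```

View pics/m3.png

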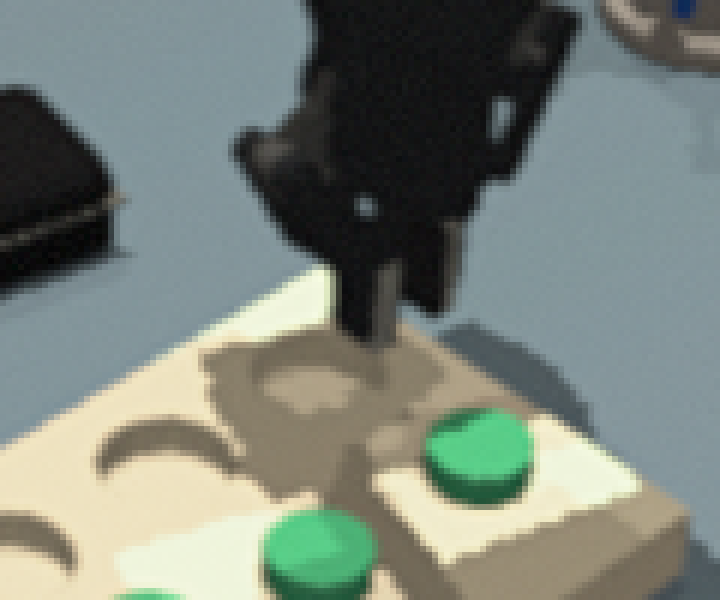

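The close-up shows the fingertips (crop (365,345) and (435,315)) about 30 mm above the deck, although the TCP reads 4 mm above it. The tips therefore passed over the tablet. I'll go back and descend in steps, measuring the tip height by camera.

{"name": "arm_command", "arguments": {
  "rows": [
    [20, [-0.14, -0.01, 0], [0, 0, 0]],
    [20, [-0.277, -0.02, 0], [0, 0, 0]],
    [20, [-0.277, -0.02, 0], [0, 0, 0]],
    [20, [-0.277, -0.02, -0.025], [0, 0, 0]],
    [20, [-0.277, -0.02, -0.05], [0, 0, 0]],
    [20, [-0.277, -0.02, -0.05], [0, 0, 0]]
  ]
}}

```text
time: 3.85
tool_pos: [0.5112, -0.055, 0.0166]
tool_rot: [-0.0, 1.0, 0.022, -0.001]
contact_force: [-0.3, 0.5, 0.7]
gripper_width: 0.231
grasp_force: 0.0
```

```bash
cat >> h.py <<'E'
def tips(n='side',dz=.03):
    f=grab(n);P=cloud(f);s=monitor.state();t=s['tool_pos']
    h=cv2.cvtColor(f['color'],cv2.COLOR_RGB2HSV)
    m=(f['z_map']>0)&(abs(P[...,0]-t[0])<.02)&(abs(P[...,1]-t[1])<.04)&(P[...,2]>.033)&(P[...,2]<t[2]+.07)&(h[...,2]<110)&~((h[...,0]>50)&(h[...,0]<100)&(h[...,1]>90))
    q=P[m];z=np.sort(q[:,2]);print('tool',t.round(4),'F',s['contact_force'].round(1),'low z',z[[0,2,5,10]].round(4),len(z))
    k=q[q[:,2]<z[3]+.012];print('x',k[:,0].min().round(3),k[:,0].max().round(3),'y',k[:,1].min().round(3),k[:,1].max().round(3))
E
python3 -c "
from h import *
tips()"
```

```text
tool [ 0.5117 -0.0551  0.0172] F [-0.1 -0.6  0.3] low z [0.051  0.0524 0.0527 0.0539] 253
x 0.498 0.517 y -0.072 -0.03
```

The tip sits about 33 mm above the reported TCP, consistently. I'll lower a further 16 mm and check.

{"name": "arm_command", "arguments": {
  "rows": [
    [20, [0, 0, -0.02], [0, 0, 0]],
    [20, [0, 0, -0.04], [0, 0, 0]],
    [20, [0, 0, -0.053], [0, 0, 0]],
    [20, [0, 0, -0.053], [0, 0, 0]]
  ]
}}

```text
time: 4.23
tool_pos: [0.5106, -0.0548, 0.0003]
tool_rot: [-0.0, 1.0, 0.022, -0.001]
contact_force: [-0.4, -0.2, 0.0]
gripper_width: 0.234
grasp_force: 0.0
```

```bash
python3 -c "
from h import *
tips();greens('top')"
```

```text
tool [ 0.5108 -0.0548  0.0008] F [-0.8 -0.8 -0.4] low z [0.0352 0.0357 0.0369 0.0379] 248
x 0.499 0.515 y -0.076 -0.029
top 59 [0.5962 0.1627 0.0362] [0.0325 0.0392]
top 55 [0.5717 0.1464 0.0364] [0.029  0.0392]
top 243 [0.5559 0.0845 0.0424] [0.0312 0.045 ]
top 243 [0.5505 0.0203 0.0424] [0.0392 0.0453]
top 55 [0.5479 0.1456 0.0367] [0.0291 0.0393]
4.33 [ 0.5112 -0.055   0.0013] [ 0.7  0.6 -0.5]
```

{"name": "arm_command", "arguments": {
  "rows": [
    [20, [0.02, 0.004, 0], [0, 0, 0]],
    [20, [0.05, 0.006, 0], [0, 0, 0]],
    [20, [0.08, 0.008, 0], [0, 0, 0]],
    [20, [0.11, 0.01, 0], [0, 0, 0]],
    [20, [0.14, 0.012, 0], [0, 0, 0]],
    [20, [0.17, 0.014, 0], [0, 0, 0]],
    [20, [0.2, 0.016, 0], [0, 0, 0]],
    [20, [0.225, 0.018, 0], [0, 0, 0]],
    [20, [0.25, 0.02, 0], [0, 0, 0]],
    [20, [0.265, 0.02, 0], [0, 0, 0]],
    [20, [0.28, 0.02, 0], [0, 0, 0]],
    [20, [0.28, 0.02, 0], [0, 0, 0]]
  ]
}}

```text
time: 5.33
tool_pos: [0.5961, -0.0491, 0.0018]
tool_rot: [0.0, 1.0, 0.022, 0.0]
contact_force: [-1.3, 0.6, -0.6]
gripper_width: 0.234
grasp_force: 0.1
```

```bash
python3 -c "
from h import *
greens('top');greens('wrist');greens('side')"
```

```text
top 60 [0.5963 0.1626 0.0361] [0.0307 0.0391]
top 55 [0.5716 0.1466 0.0361] [0.0293 0.0388]
top 242 [0.5558 0.0846 0.0422] [0.0374 0.0451]
top 212 [0.5508 0.0222 0.0424] [0.0386 0.0451]
top 55 [0.548  0.1457 0.0364] [0.028  0.0395]
5.38 [ 0.5956 -0.049   0.0017] [-0.3 -0.1 -0.5]
wrist 5132 [ 0.6234 -0.0478  0.038 ] [0.023  0.0465]
wrist 5311 [0.5618 0.0815 0.0405] [0.0305 0.0416]
wrist 588 [0.5689 0.0262 0.0374] [0.0292 0.0414]
wrist 215 [0.5437 0.0181 0.0409] [0.0399 0.0418]
5.43 [ 0.5952 -0.049   0.0016] [ 0.9 -0.4 -0.2]
side 59 [ 0.6152 -0.0306  0.0376] [0.0238 0.0531]
side 262 [0.5474 0.0252 0.0406] [0.0304 0.0433]
side 269 [0.5514 0.0894 0.0407] [0.0325 0.0427]
side 65 [0.5939 0.1664 0.0348] [0.032  0.0367]
side 127 [0.5551 0.1492 0.0354] [0.0305 0.038 ]
5.48 [ 0.595  -0.049   0.0015] [-0.6  0.3 -0. ]
```

{"name": "arm_command", "arguments": {
  "rows": [
    [20, [0.008, 0, 0], [0, 0, 0]],
    [20, [0.015, 0, 0], [0, 0, 0]],
    [20, [0.02, 0, 0], [0, 0, 0]],
    [20, [0.02, 0, 0], [0, 0, 0]]
  ]
}}

```text
time: 5.82
tool_pos: [0.6021, -0.0496, 0.0026]
tool_rot: [0.0, 1.0, 0.022, 0.001]
contact_force: [-1.6, -2.4, 4.1]
gripper_width: 0.237
grasp_force: 2.0
```

```bash
python3 -c "
from h import *
greens('wrist','w4')"
```

```text
wrist 4701 [ 0.6279 -0.0485  0.0395] [0.0216 0.0472]
wrist 5246 [0.5618 0.0817 0.0405] [0.0304 0.0416]
wrist 96 [0.5683 0.0286 0.0318] [0.0288 0.0357]
wrist 213 [0.5493 0.0178 0.0409] [0.0401 0.0416]
5.87 [ 0.602  -0.0495  0.0025] [-1.9 -1.8  4.3]
```

```bash
python3 - <<'E'
from h import *
f=grab('wrist');P=cloud(f)
b=max(blobs(f,P,(55,40,40),(95,255,255),(.01,.06)),key=lambda b:-abs(b[:,0].mean()-.627))
A=np.c_[b[:,:2]-[.6253,-.0493],np.ones(len(b))];print(np.linalg.lstsq(A,b[:,2],rcond=None)[0],rect(b))
cv2.imwrite('pics/m4.png',f['color'][150:480,100:560,::-1])
E
```

```text
[-1.05103682  0.06356798  0.03894029] ((620.8258056640625, -48.24831008911133), (35.29694366455078, 32.07725143432617), 83.76789855957031)
```

View pics/m4.png

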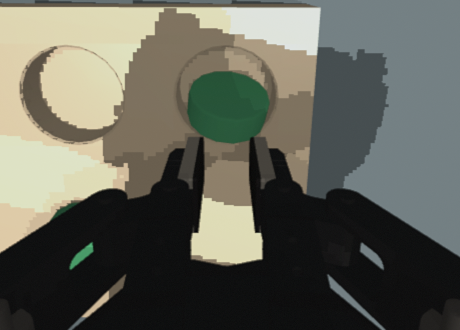

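The tablet is tilted: its front is down in the well and its rear edge is held up by the fork. I'll back off so it can drop.

{"name": "arm_command", "arguments": {
  "rows": [
    [20, [-0.02, 0, 0], [0, 0, 0]],
    [20, [-0.05, 0, 0], [0, 0, 0]],
    [20, [-0.06, 0, 0], [0, 0, 0]],
    [20, [-0.06, 0, 0], [0, 0, 0]]
  ]
}}

```text
time: 6.25
tool_pos: [0.5814, -0.0485, 0.0007]
tool_rot: [-0.0, 1.0, 0.022, -0.001]
contact_force: [-0.6, 0.9, -0.9]
gripper_width: 0.232
grasp_force: 0.0
```

```bash
cat >> h.py <<'E'
def tilt(c):
    f=grab('wrist');P=cloud(f)
    for b in blobs(f,P,(55,40,40),(95,255,255),(.005,.06),300):
        d=b[:,:2]-c
        if np.hypot(*d.mean(0))<.03:
            print('n',len(b),'z pct',np.percentile(b[:,2],[2,25,50,75,98]).round(4),'rect',np.round(rect(b)[0],1),np.round(rect(b)[1],1))
E
python3 -c "
from h import *
tilt([.6253,-.0493])"
```

```text
n 5470 z pct [0.0221 0.0308 0.037  0.0414 0.0462] rect [618.7 -47.6] [32.2 35.6]
```

```bash
python3 - <<'E'
from h import *
f=grab('wrist','w5');P=cloud(f);c=np.array([.6253,-.0493,.028])
for b in blobs(f,P,(55,40,40),(95,255,255),(.005,.06),300):
    q=b-c
    if np.hypot(*q[:,:2].mean(0))>.03: continue
    k=q[abs(q[:,1])<.003]
    k=k[np.argsort(k[:,0])]
    for x in np.arange(-.03,.03,.003):
        j=k[(k[:,0]>=x)&(k[:,0]<x+.003)]
        if len(j):print(round(x*1000,1),(np.percentile(j[:,2],[10,50,90])*1000).round(1),len(j))
    print(np.percentile(q[:,1],[1,99])*1000)
s=monitor.state();print(s['tool_pos'])
E
```

```text
-24.0 [10.7 11.3 12.1] 24
-21.0 [12.3 13.1 14.3] 67
-18.0 [14.3 15.8 16.7] 76
-15.0 [16.9 17.9 18.9] 82
-12.0 [15.4 17.  18.6] 141
-9.0 [11.5 13.4 15.2] 148
-6.0 [ 7.9  9.6 11.4] 132
-3.0 [4.5 6.  7.5] 129
-0.0 [0.5 2.1 4. ] 116
3.0 [-3.2 -1.5  0.2] 113
6.0 [-6.8 -5.4 -3.3] 110
9.0 [-8.1 -7.1 -6.6] 13
[-14.79693904  17.99708727]
[ 0.58270737 -0.04879991  0.00132589]
```

Analysis: the tablet leans at about 50° on the near rim, with its front edge on the well floor. Pressing its raised rear edge straight down with closed fingers should slide it flat. First I'll lift, close and position above it.

{"name": "arm_command", "arguments": {
  "rows": [
    [0, [0, 0, 0.1], [0, 0, 0]],
    [0, [0, 0, 0.15], [0, 0, 0]],
    [0, [0.06, 0, 0.15], [0, 0, 0]],
    [0, [0.118, -0.002, 0.15], [0, 0, 0]],
    [0, [0.118, -0.002, 0.15], [0, 0, 0]],
    [0, [0.118, -0.002, 0.15], [0, 0, 0]]
  ]
}}

```text
time: 6.85
tool_pos: [0.6189, -0.0496, 0.0466]
tool_rot: [-0.0, 1.0, 0.022, -0.0]
contact_force: [-0.6, 0.1, 0.6]
gripper_width: 0.0
grasp_force: 0.0
```

```bash
python3 -c "
from h import *
tips();tilt([.6253,-.0493]);print(monitor.state()['gripper_width'])"
```

```text
tool [ 0.6181 -0.0495  0.0461] F [-1.2  0.1  0.1] low z [0.0349 0.0421 0.0447 0.0823] 182
x 0.61 0.621 y -0.047 -0.03
n 2740 z pct [0.022  0.0295 0.0353 0.0401 0.0459] rect [620.3 -47.6] [29.4 35.6]
0.0010920067539423688
```

{"name": "arm_command", "arguments": {
  "rows": [
    [0, [0, 0, -0.05], [0, 0, 0]],
    [0, [0, 0, -0.1], [0, 0, 0]],
    [0, [0, 0, -0.11], [0, 0, 0]],
    [0, [0, 0, -0.12], [0, 0, 0]],
    [0, [0, 0, -0.12], [0, 0, 0]]
  ]
}}

```text
time: 7.37
tool_pos: [0.6182, -0.0497, 0.0114]
tool_rot: [-0.0, 1.0, 0.022, -0.0]
contact_force: [-1.6, -0.0, 3.7]
gripper_width: -0.001
grasp_force: 2.0
```

```bash
python3 -c "
from h import *
tips();tilt([.6253,-.0493])"
```

```text
tool [ 0.6187 -0.0498  0.0118] F [-0.8  1.   3.5] low z [0.0355 0.0387 0.0426 0.0483] 167
x 0.607 0.621 y -0.057 -0.029
n 2499 z pct [0.0204 0.0262 0.0304 0.0343 0.0406] rect [625.1 -45.9] [21.2 38.1]
```

{"name": "arm_command", "arguments": {
  "rows": [
    [0, [0, 0, -0.01], [0, 0, 0]],
    [0, [0, 0, -0.02], [0, 0, 0]],
    [0, [0, 0, -0.03], [0, 0, 0]],
    [0, [0, 0, -0.03], [0, 0, 0]]
  ]
}}

```text
time: 7.8
tool_pos: [0.6238, -0.0512, 0.0107]
tool_rot: [0.002, 1.0, 0.022, 0.005]
contact_force: [-7.8, -0.6, 31.0]
gripper_width: 0.001
grasp_force: 15.6
```

```bash
python3 -c "
from h import *
tips();tilt([.6253,-.0493])"
```

```text
tool [ 0.6243 -0.0512  0.0109] F [-6.6 -0.5 30. ] low z [0.0344 0.0384 0.0448 0.047 ] 163
x 0.613 0.626 y -0.058 -0.031
n 2086 z pct [0.0182 0.0244 0.0289 0.0332 0.0492] rect [627.2 -46. ] [20.3 38.8]
```

{"name": "arm_command", "arguments": {
  "rows": [
    [0, [0, 0, 0.02], [0, 0, 0]],
    [0, [0, 0, 0.08], [0, 0, 0]],
    [0, [-0.1, 0, 0.12], [0, 0, 0]],
    [0, [-0.2, 0, 0.12], [0, 0, 0]],
    [0, [-0.2, 0, 0.12], [0, 0, 0]]
  ]
}}

```text
time: 8.32
tool_pos: [0.5535, -0.0488, 0.0363]
tool_rot: [-0.001, 1.0, 0.022, -0.002]
contact_force: [-0.0, 0.3, -1.3]
gripper_width: -0.001
grasp_force: 0.0
```

```bash
cat >> h.py <<'E'
def prof(c,save=None):
    f=grab('wrist',save);P=cloud(f);c=np.array([*c,.028])
    for b in blobs(f,P,(55,40,40),(95,255,255),(.0,.07),200):
        q=(b-c)*1000
        if np.hypot(*q[:,:2].mean(0))>30: continue
        print('mid',np.median(q,0).round(1),'y',np.percentile(q[:,1],[1,99]).round(1))
        k=q[abs(q[:,1])<3]
        for x in np.arange(-30,30,3):
            j=k[(k[:,0]>=x)&(k[:,0]<x+3)]
            if len(j)>3:print(x+1.5,np.median(j[:,2]).round(1),end=' | ')
        print()
    s=monitor.state();print(s['tool_pos'].round(4),s['contact_force'].round(1))
E
python3 -c "
from h import *
prof([.6253,-.0493],'w6')
cv2.imwrite('pics/m6.png',cv2.imread('pics/w6.png')[100:480,100:560])"
```

```text
mid [-5.8  1.5  8.9] y [-15.1  18. ]
-22.5 10.2 | -19.5 12.6 | -16.5 15.5 | -13.5 17.6 | -10.5 16.0 | -7.5 12.4 | -4.5 8.7 | -1.5 5.7 | 1.5 2.3 | 4.5 -1.0 | 7.5 -4.8 | 10.5 -6.6 | 
[ 0.5558 -0.0492  0.0367] [ 0.4 -0.7 -0.5]
```

View pics/m6.png

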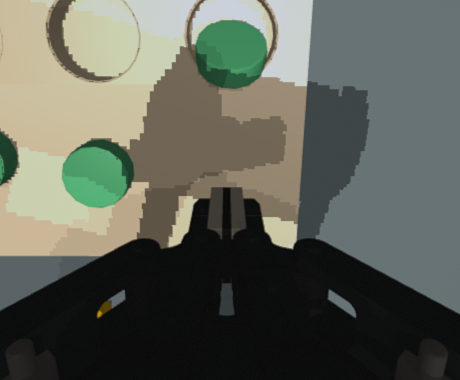

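The tablet still leans the same way: its rear edge protrudes at about (230,85) in the crop. Pressing the slope jams it. I'll press straight down behind the apex instead, with the finger's front edge over the rear side face.

{"name": "arm_command", "arguments": {
  "rows": [
    [0, [0.07, 0, 0], [0, 0, 0]],
    [0, [0.137, 0, 0], [0, 0, 0]],
    [0, [0.137, 0, -0.04], [0, 0, 0]],
    [0, [0.137, 0, -0.078], [0, 0, 0]],
    [0, [0.137, 0, -0.088], [0, 0, 0]],
    [0, [0.137, 0, -0.1], [0, 0, 0]],
    [0, [0.137, 0, -0.1], [0, 0, 0]]
  ]
}}

```text
time: 8.95
tool_pos: [0.5982, -0.0495, 0.0068]
tool_rot: [-0.0, 1.0, 0.022, -0.002]
contact_force: [-2.1, 0.0, 3.1]
gripper_width: 0.009
grasp_force: 1.9
```

```bash
python3 -c "
from h import *
prof([.6253,-.0493])"
```

```text
mid [-3.1  1.4  6.9] y [-15.   17.6]
-16.5 15.2 | -13.5 17.0 | -10.5 15.4 | -7.5 12.3 | -4.5 8.8 | -1.5 5.4 | 1.5 1.9 | 4.5 -1.4 | 7.5 -4.9 | 10.5 -7.2 | 
[ 0.5988 -0.0496  0.0073] [-2.  -0.7  2.7]
```

{"name": "arm_command", "arguments": {
  "rows": [
    [0, [0, 0, -0.01], [0, 0, 0]],
    [0, [0, 0, -0.02], [0, 0, 0]],
    [0, [0, 0, -0.02], [0, 0, 0]]
  ]
}}

```text
time: 9.25
tool_pos: [0.5998, -0.0503, 0.0059]
tool_rot: [0.001, 1.0, 0.022, -0.001]
contact_force: [-12.9, 0.1, 23.5]
gripper_width: 0.002
grasp_force: 13.4
```

```bash
python3 -c "
from h import *
prof([.6253,-.0493])"
```

```text
mid [-2.3  1.1  6. ] y [-15.5  17.5]
-13.5 16.0 | -10.5 16.0 | -7.5 13.0 | -4.5 9.3 | -1.5 5.4 | 1.5 1.9 | 4.5 -1.6 | 7.5 -5.3 | 10.5 -8.4 | 
[ 0.6001 -0.0503  0.0061] [-11.7  -1.1  24.9]
```

{"name": "arm_command", "arguments": {
  "rows": [
    [0, [0, 0, 0.08], [0, 0, 0]],
    [0, [0, 0, 0.18], [0, 0, 0]],
    [0, [0.07, 0, 0.18], [0, 0, 0]],
    [0, [0.14, 0, 0.18], [0, 0, 0]],
    [0, [0.14, 0, 0.1], [0, 0, 0]],
    [0, [0.14, 0, 0.04], [0, 0, 0]],
    [0, [0.14, 0, 0.029], [0, 0, 0]],
    [0, [0.12, 0, 0.029], [0, 0, 0]],
    [0, [0.1, 0, 0.029], [0, 0, 0]],
    [0, [0.08, 0, 0.029], [0, 0, 0]],
    [0, [0.06, 0, 0.029], [0, 0, 0]],
    [0, [0.05, 0, 0.029], [0, 0, 0]]
  ]
}}

```text
time: 10.3
tool_pos: [0.6144, -0.0497, 0.0115]
tool_rot: [0.0, 1.0, 0.022, 0.001]
contact_force: [-0.6, -0.1, -0.7]
gripper_width: 0.001
grasp_force: 0.0
```

```bash
python3 -c "
from h import *
prof([.6253,-.0493])"
```

```text
mid [0.5 2.1 3.8] y [-15.2  17.9]
-4.5 7.9 | -1.5 5.8 | 1.5 2.8 | 4.5 -0.4 | 7.5 -3.1 | 10.5 -5.5 | 
[ 0.6141 -0.0497  0.0113] [ 1.2 -0.2  0.3]
```

{"name": "arm_command", "arguments": {
  "rows": [
    [0, [-0.01, 0, -0.005], [0, 0, 0]],
    [0, [-0.02, 0, -0.007], [0, 0, 0]],
    [0, [-0.03, 0, -0.007], [0, 0, 0]],
    [0, [-0.04, 0, -0.007], [0, 0, 0]],
    [0, [-0.04, 0, -0.007], [0, 0, 0]]
  ]
}}

```text
time: 10.77
tool_pos: [0.6022, -0.0496, 0.0081]
tool_rot: [-0.0, 1.0, 0.022, -0.0]
contact_force: [0.9, -0.2, 0.7]
gripper_width: 0.003
grasp_force: 0.3
```

```bash
python3 -c "
from h import *
prof([.6253,-.0493]);tips()"
```

```text
mid [-3.   1.8  9.7] y [-14.9  17.9]
-13.5 12.3 | -10.5 11.9 | -7.5 11.1 | -4.5 10.2 | -1.5 9.3 | 1.5 8.6 | 4.5 7.8 | 7.5 7.0 | 10.5 6.1 | 13.5 5.4 | 
[ 0.6025 -0.0496  0.0082] [ 0.6 -0.1  0.2]
tool [ 0.6027 -0.0496  0.0083] F [-1.   0.   0.1] low z [0.0446 0.0455 0.0474 0.05  ] 150
x 0.59 0.604 y -0.062 -0.035
```

The tablet is nearly flat now (15°) and its centre is about 3.5 mm short of the well centre. I'll drag it lightly forward and press.

{"name": "arm_command", "arguments": {
  "rows": [
    [0, [0.01, 0, -0.003], [0, 0, 0]],
    [0, [0.02, 0, -0.006], [0, 0, 0]],
    [0, [0.03, 0, -0.009], [0, 0, 0]],
    [0, [0.04, 0, -0.012], [0, 0, 0]],
    [0, [0.04, 0, -0.02], [0, 0, 0]],
    [0, [0.04, 0, -0.02], [0, 0, 0]]
  ]
}}

```text
time: 11.37
tool_pos: [0.6152, -0.0504, 0.0068]
tool_rot: [0.001, 1.0, 0.022, -0.001]
contact_force: [-13.8, 0.4, 25.7]
gripper_width: -0.0
grasp_force: 12.8
```

```bash
python3 -c "
from h import *
prof([.6253,-.0493])"
```

```text
mid [4.6 2.7 2.8] y [-14.7  18.3]
-1.5 7.5 | 1.5 5.5 | 4.5 2.7 | 7.5 0.0 | 10.5 -2.2 | 13.5 -4.8 | 16.5 -7.0 | 
[ 0.6156 -0.0505  0.007 ] [-12.6   0.2  25.4]
```

{"name": "arm_command", "arguments": {
  "rows": [
    [0, [0, 0, 0.015], [0, 0, 0]],
    [0, [0, 0, 0.08], [0, 0, 0]],
    [0, [-0.08, 0, 0.1], [0, 0, 0]],
    [0, [-0.08, 0, 0.1], [0, 0, 0]]
  ]
}}

```text
time: 11.75
tool_pos: [0.5899, -0.0496, 0.0334]
tool_rot: [0.0, 1.0, 0.022, 0.0]
contact_force: [0.6, 0.5, -0.8]
gripper_width: 0.003
grasp_force: 0.0
```

```bash
python3 -c "
from h import *
prof([.6253,-.0493])"
```

```text
mid [-1.5  2.2  4.9] y [-14.3  18.6]
-19.5 6.0 | -16.5 11.0 | -13.5 12.7 | -10.5 10.8 | -7.5 9.1 | -4.5 7.0 | -1.5 5.1 | 1.5 3.5 | 4.5 1.5 | 7.5 -0.3 | 10.5 -2.4 | 13.5 -4.1 | 
[ 0.5905 -0.0495  0.0326] [-0.1 -0.4 -1.2]
```

{"name": "arm_command", "arguments": {
  "rows": [
    [0, [-0.04, 0.006, 0], [0, 0, 0]],
    [0, [-0.04, 0.006, -0.05], [0, 0, 0]],
    [0, [-0.04, 0.006, -0.1], [0, 0, 0]],
    [0, [-0.04, 0.006, -0.113], [0, 0, 0]],
    [0, [-0.02, 0.006, -0.113], [0, 0, 0]],
    [0, [0, 0.006, -0.113], [0, 0, 0]],
    [0, [0.015, 0.006, -0.113], [0, 0, 0]],
    [0, [0.025, 0.006, -0.113], [0, 0, 0]],
    [0, [0.035, 0.006, -0.113], [0, 0, 0]],
    [0, [0.035, 0.006, -0.113], [0, 0, 0]]
  ]
}}

```text
time: 12.63
tool_pos: [0.6026, -0.048, -0.0008]
tool_rot: [0.0, 1.0, 0.022, 0.001]
contact_force: [-0.5, 1.0, 0.4]
gripper_width: -0.001
grasp_force: 0.0
```

```bash
python3 -c "
from h import *
prof([.6253,-.0493])"
```

```text
mid [6.4 2.3 4.4] y [-14.1  18.6]
-13.5 4.4 | -10.5 8.0 | -7.5 11.9 | -4.5 11.1 | -1.5 9.2 | 1.5 7.3 | 4.5 5.6 | 7.5 4.0 | 10.5 2.2 | 13.5 0.5 | 16.5 -1.5 | 19.5 -3.3 | 22.5 -4.6 | 
[ 0.602  -0.0479 -0.0011] [-0.3 -0.8 -0.3]
```

Its rear is now clear of the rim, and only the finger is wedging it. I'll retract.

{"name": "arm_command", "arguments": {
  "rows": [
    [0, [-0.01, 0, 0], [0, 0, 0]],
    [0, [-0.03, 0, 0], [0, 0, 0]],
    [0, [-0.05, 0, 0], [0, 0, 0]],
    [0, [-0.05, 0, 0.05], [0, 0, 0]],
    [0, [-0.05, 0, 0.1], [0, 0, 0]]
  ]
}}

```text
time: 13.1
tool_pos: [0.5837, -0.0475, 0.0271]
tool_rot: [-0.0, 1.0, 0.022, -0.002]
contact_force: [0.3, -0.2, 1.0]
gripper_width: 0.001
grasp_force: 0.0
```

```bash
python3 -c "
from h import *
prof([.6253,-.0493])"
```

```text
mid [-1.2  2.2 -3.2] y [-14.1  18.5]
-19.5 -3.3 | -16.5 -3.3 | -13.5 -3.3 | -10.5 -3.1 | -7.5 -3.4 | -4.5 -3.3 | -1.5 -3.2 | 1.5 -3.2 | 4.5 -3.3 | 7.5 -3.3 | 10.5 -3.3 | 13.5 -3.1 | 16.5 -5.9 | 
[ 0.5871 -0.0481  0.0316] [ 1.9 -0.8  1.1]
```

Tablet 0 now lies flat in well 0. For the next one I'll push fast, so it can't tip slowly over the edge.

{"name": "arm_command", "arguments": {
  "rows": [
    [20, [-0.14, 0.03, 0.03], [0, 0, 0]],
    [20, [-0.257, 0.1, 0.03], [0, 0, 0]],
    [20, [-0.257, 0.229, 0.03], [0, 0, 0]],
    [20, [-0.257, 0.229, 0.0], [0, 0, 0]],
    [20, [-0.257, 0.229, -0.05], [0, 0, 0]],
    [20, [-0.257, 0.229, -0.08], [0, 0, 0]],
    [20, [-0.257, 0.229, -0.097], [0, 0, 0]],
    [20, [-0.257, 0.229, -0.097], [0, 0, 0]]
  ]
}}

```text
time: 13.82
tool_pos: [0.5078, 0.0207, -0.0024]
tool_rot: [-0.0, 1.0, 0.022, -0.002]
contact_force: [-1.0, -0.5, 0.3]
gripper_width: 0.232
grasp_force: 0.0
```

```bash
python3 -c "
from h import *
tips();greens('top')"
```

```text
tool [ 0.5086  0.0206 -0.0014] F [ 0.2 -0.3 -0.1] low z [0.0335 0.0339 0.0351 0.0356] 270
x 0.496 0.514 y -0.003 0.046
top 239 [ 0.6215 -0.0478  0.0263] [0.0213 0.0297]
top 60 [0.5962 0.1628 0.0361] [0.0308 0.0401]
top 55 [0.5717 0.1465 0.0356] [0.0293 0.0384]
top 100 [0.5602 0.0933 0.0424] [0.0284 0.0451]
top 18 [0.5655 0.0199 0.0414] [0.0296 0.044 ]
top 53 [0.5494 0.1456 0.0375] [0.0292 0.0408]
13.92 [ 0.5093  0.0205 -0.0007] [ 0.4 -0.8  0.5]
```

{"name": "arm_command", "arguments": {
  "rows": [
    [20, [0.03, 0, 0], [0, 0, 0]],
    [20, [0.06, 0, 0], [0, 0, 0]],
    [20, [0.1, 0, 0], [0, 0, 0]],
    [20, [0.18, 0, 0], [0, 0, 0]],
    [20, [0.29, 0, 0], [0, 0, 0]],
    [20, [0.297, 0, 0], [0, 0, 0]],
    [20, [0.297, 0, 0], [0, 0, 0]],
    [20, [0.26, 0, 0], [0, 0, 0]],
    [20, [0.2, 0, 0], [0, 0, 0]],
    [20, [0.2, 0, 0], [0, 0, 0]]
  ]
}}

```text
time: 14.75
tool_pos: [0.5661, 0.0211, -0.0017]
tool_rot: [-0.0, 1.0, 0.022, -0.002]
contact_force: [-0.6, -0.4, -0.9]
gripper_width: 0.235
grasp_force: 0.0
```

```bash
python3 -c "
from h import *
prof([.6223,.0206]);greens('top')"
```

```text
mid [ 7.3  1.5 -3.2] y [-14.8  17.9]
-10.5 -3.3 | -7.5 -3.2 | -4.5 -3.2 | -1.5 -3.2 | 1.5 -3.2 | 4.5 -3.2 | 7.5 -3.2 | 10.5 -3.1 | 13.5 -3.2 | 16.5 -3.3 | 19.5 -3.1 | 22.5 -3.3 | 25.5 -4.0 | 
[ 0.5676  0.021  -0.0011] [-0.5 -0.4 -0.5]
top 59 [0.5962 0.163  0.0361] [0.0308 0.0402]
top 54 [0.5717 0.1456 0.0361] [0.03   0.0392]
top 32 [0.5542 0.0985 0.0415] [0.0293 0.0451]
top 53 [0.5493 0.1456 0.0365] [0.0301 0.0402]
14.85 [ 0.5688  0.0209 -0.0006] [0.1 0.3 0.1]
```

Tablet 1 is flat in well 1. Now the third.

{"name": "arm_command", "arguments": {
  "rows": [
    [20, [0, 0, 0.1], [0, 0, 0]],
    [20, [-0.1, 0.1, 0.1], [0, 0, 0]],
    [20, [-0.193, 0.213, 0.1], [0, 0, 0]],
    [20, [-0.193, 0.213, 0.1], [0, 0, 0]],
    [20, [-0.193, 0.213, 0.05], [0, 0, 0]],
    [20, [-0.193, 0.213, 0.01], [0, 0, 0]],
    [20, [-0.193, 0.213, 0], [0, 0, 0]],
    [20, [-0.193, 0.213, 0], [0, 0, 0]],
    [20, [-0.193, 0.213, 0], [0, 0, 0]]
  ]
}}

```text
time: 15.6
tool_pos: [0.5115, 0.0844, -0.0009]
tool_rot: [0.0, 1.0, 0.022, -0.0]
contact_force: [-0.0, 0.8, 0.2]
gripper_width: 0.231
grasp_force: 0.0
```

{"name": "arm_command", "arguments": {
  "rows": [
    [20, [0.03, 0, 0], [0, 0, 0]],
    [20, [0.06, 0.001, 0], [0, 0, 0]],
    [20, [0.1, 0.005, 0], [0, 0, 0]],
    [20, [0.17, 0.013, 0], [0, 0, 0]],
    [20, [0.27, 0.02, 0], [0, 0, 0]],
    [20, [0.28, 0.02, 0], [0, 0, 0]],
    [20, [0.28, 0.02, 0], [0, 0, 0]],
    [20, [0.24, 0.02, 0], [0, 0, 0]],
    [20, [0.18, 0.02, 0], [0, 0, 0]],
    [20, [0.18, 0.02, 0], [0, 0, 0]]
  ]
}}

```text
time: 16.43
tool_pos: [0.562, 0.0908, -0.0018]
tool_rot: [-0.0, 1.0, 0.022, -0.002]
contact_force: [-0.0, 0.2, -0.1]
gripper_width: 0.232
grasp_force: 0.0
```

```bash
python3 -c "
from h import *
prof([.6193,.0906]);greens('top')"
```

```text
mid [ 7.1  2.1 -3.2] y [-14.3  18.5]
-10.5 -3.3 | -7.5 -3.2 | -4.5 -3.2 | -1.5 -3.1 | 1.5 -3.3 | 4.5 -3.1 | 7.5 -3.1 | 10.5 -2.9 | 13.5 -3.1 | 16.5 -3.1 | 19.5 -3.1 | 22.5 -3.4 | 
[ 0.5636  0.0907 -0.0013] [0.  0.7 0.8]
top 136 [0.6309 0.0147 0.0263] [0.0223 0.0296]
top 238 [ 0.6214 -0.0476  0.0263] [0.0197 0.0297]
16.53 [ 0.5649  0.0907 -0.0007] [-0.1  0.5  0.2]
```

All three tablets lie flat. Now I'll fetch the scraper (0.4645, -0.3365, long axis at 26.8°).

{"name": "arm_command", "arguments": {
  "rows": [
    [50, [0, 0, 0.13], [0, 0, 0]],
    [60, [-0.03, -0.1, 0.27], [0, 0, 0.07]],
    [60, [-0.22, -0.8, 0.33], [0, 0, 0.27]],
    [60, [-0.22, -0.8, 0.33], [0, 0, 0.27]],
    [60, [-0.22, -0.8, 0.33], [0, 0, 0.27]],
    [60, [-0.22, -0.8, 0.33], [0, 0, 0.27]],
    [60, [-0.22, -0.8, 0.33], [0, 0, 0.27]],
    [60, [-0.22, -0.8, 0.33], [0, 0, 0.27]],
    [60, [-0.22, -0.8, 0.33], [0, 0, 0.27]],
    [60, [-0.22, -0.8, 0.33], [0, 0, 0.27]]
  ]
}}

```text
time: 17.37
tool_pos: [0.4998, -0.1507, 0.0992]
tool_rot: [0.0, 0.973, 0.23, 0.001]
contact_force: [-0.4, 0.6, -0.1]
gripper_width: 0.703
grasp_force: 0.0
```

{"name": "arm_command", "arguments": {
  "rows": [
    [60, [-0.118, -0.62, 0], [0, 0, 0]],
    [60, [-0.118, -0.62, 0], [0, 0, 0]],
    [60, [-0.118, -0.62, 0], [0, 0, 0]],
    [60, [-0.118, -0.62, 0], [0, 0, 0]],
    [60, [-0.118, -0.62, 0], [0, 0, 0]],
    [60, [-0.118, -0.62, 0], [0, 0, 0]],
    [60, [-0.118, -0.62, 0], [0, 0, 0]]
  ]
}}

```text
time: 17.95
tool_pos: [0.4644, -0.3352, 0.098]
tool_rot: [-0.0, 0.973, 0.232, 0.0]
contact_force: [-0.1, 1.1, -0.0]
gripper_width: 0.703
grasp_force: 0.0
```

```bash
python3 - <<'E'
from h import *
f=grab('wrist','w7');P=cloud(f)
for b in blobs(f,P,(3,120,50),(20,255,255),(0.005,.08),100):
    t=b[b[:,2]>.05]; print(len(b),len(t),len(t)>9 and rect(t),np.percentile(b[:,2],98))
print(monitor.state()['tool_pos'])
E
```

```text
3921 3679 ((466.702880859375, -336.03875732421875), (79.13314819335938, 21.7435359954834), 26.791093826293945) 0.05506774754327777
[ 0.4644823  -0.33420738  0.09791185]
```

View pics/w7.png

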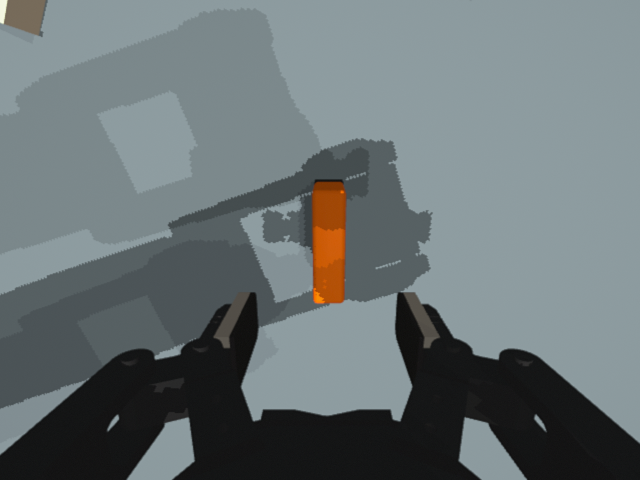

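The wrist view shows the scraper (328,243) centred between the open fingers at (250,300) and (400,300). I'll descend.

{"name": "arm_command", "arguments": {
  "rows": [
    [60, [0.005, 0, -0.1], [0, 0, 0]],
    [60, [0.005, 0, -0.2], [0, 0, 0]],
    [60, [0.005, 0, -0.27], [0, 0, 0]],
    [60, [0.005, 0, -0.31], [0, 0, 0]],
    [60, [0.005, 0, -0.33], [0, 0, 0]],
    [60, [0.005, 0, -0.345], [0, 0, 0]],
    [60, [0.005, 0, -0.345], [0, 0, 0]],
    [60, [0.005, 0, -0.345], [0, 0, 0]]
  ]
}}

```text
time: 18.67
tool_pos: [0.4664, -0.3356, -0.0039]
tool_rot: [0.001, 0.973, 0.232, 0.001]
contact_force: [0.2, -0.5, -0.3]
gripper_width: 0.703
grasp_force: 0.0
```

```bash
python3 -c "
from h import *
f=grab('side');P=cloud(f);s=monitor.state();t=s['tool_pos'];print(t,s['contact_force'])
h=cv2.cvtColor(f['color'],cv2.COLOR_RGB2HSV)
m=(f['z_map']>0)&(abs(P[...,0]-t[0])<.06)&(abs(P[...,1]-t[1])<.07)&(P[...,2]>.02)&(P[...,2]<.1)&(h[...,2]<110)&(h[...,1]<100)
q=P[m];print(len(q),np.sort(q[:,2])[[0,3,8,15]])"
```

```text
[ 0.4664819  -0.33595838 -0.00358141] [ 0.27940386 -0.78870771 -0.25566753]
213 [0.02331594 0.03702448 0.03951077 0.04221842]
```

{"name": "arm_command", "arguments": {
  "rows": [
    [60, [0, 0, -0.017], [0, 0, 0]],
    [15, [0, 0, -0.017], [0, 0, 0]],
    [15, [0, 0, -0.017], [0, 0, 0]],
    [15, [0, 0, -0.017], [0, 0, 0]],
    [15, [0, 0, -0.017], [0, 0, 0]],
    [15, [0, 0, -0.017], [0, 0, 0]],
    [15, [0, 0, -0.017], [0, 0, 0]],
    [15, [0, 0, -0.017], [0, 0, 0]]
  ]
}}

```text
time: 19.38
tool_pos: [0.4655, -0.3355, -0.01]
tool_rot: [0.0, 0.973, 0.232, 0.0]
contact_force: [-0.2, -0.8, 0.4]
gripper_width: 0.244
grasp_force: 58.9
```

{"name": "arm_command", "arguments": {
  "rows": [
    [15, [0, 0, 0.1], [0, 0, 0]],
    [15, [0, 0, 0.22], [0, 0, 0]],
    [15, [0.05, 0.15, 0.3], [0, 0, -0.07]],
    [15, [0.19, 0.8, 0.3], [0, 0, -0.27]],
    [15, [0.19, 0.8, 0.3], [0, 0, -0.27]],
    [15, [0.19, 0.8, 0.3], [0, 0, -0.27]],
    [15, [0.19, 0.8, 0.3], [0, 0, -0.27]],
    [15, [0.19, 0.8, 0.3], [0, 0, -0.27]],
    [15, [0.19, 0.8, 0.3], [0, 0, -0.27]],
    [15, [0.19, 0.8, 0.3], [0, 0, -0.27]],
    [15, [0.19, 0.8, 0.3], [0, 0, -0.27]]
  ]
}}

```text
time: 20.3
tool_pos: [0.5222, -0.0953, 0.0794]
tool_rot: [0.0, 1.0, 0.022, -0.0]
contact_force: [0.6, -0.0, 0.5]
gripper_width: 0.248
grasp_force: 59.1
```

{"name": "arm_command", "arguments": {
  "rows": [
    [15, [0.172, 0.682, 0], [0, 0, 0]],
    [15, [0.172, 0.682, 0], [0, 0, 0]],
    [15, [0.172, 0.682, 0], [0, 0, 0]],
    [15, [0.172, 0.682, 0], [0, 0, 0]],
    [15, [0.172, 0.682, 0], [0, 0, 0]],
    [15, [0.172, 0.682, 0], [0, 0, 0]],
    [15, [0.172, 0.682, 0], [0, 0, 0]],
    [15, [0.172, 0.682, -0.07], [0, 0, 0]],
    [15, [0.172, 0.682, -0.13], [0, 0, 0]],
    [15, [0.172, 0.682, -0.17], [0, 0, 0]],
    [15, [0.172, 0.682, -0.17], [0, 0, 0]]
  ]
}}

```text
time: 21.22
tool_pos: [0.5712, 0.1069, 0.0249]
tool_rot: [0.0, 1.0, 0.021, -0.003]
contact_force: [-0.3, 0.4, -1.3]
gripper_width: 0.247
grasp_force: 59.4
```

```bash
cat >> h.py <<'E'
def orange(n,save=None):
    f=grab(n,save);P=cloud(f)
    for b in blobs(f,P,(3,110,40),(20,255,255),(0.005,.15),20):
        if b[:,0].mean()>.3: print(n,len(b),rect(b),np.percentile(b[:,2],[2,50,98]).round(4))
E
python3 -c "
from h import *
orange('side','s8');orange('top');greens('top');greens('side')
cv2.imwrite('pics/m8.png',cv2.resize(cv2.imread('pics/s8.png')[160:360,180:440],(780,600)))"
```

```text
side 593 ((558.1840209960938, 85.62818908691406), (50.491214752197266, 76.71720123291016), 11.49913501739502) [0.0461 0.0797 0.0917]
side 36 ((580.3419189453125, 132.00210571289062), (6.9329328536987305, 58.98578643798828), 54.06969451904297) [0.0446 0.0614 0.1136]
top 48 ((535.4381713867188, 104.29229736328125), (8.216063499450684, 21.70782470703125), 9.916430473327637) [0.0887 0.0917 0.0951]
top 237 [0.6272 0.0217 0.0258] [0.0213 0.029 ]
top 236 [ 0.6213 -0.0477  0.0265] [0.0214 0.0294]
21.37 [0.5746 0.1082 0.0294] [ 0.5 -0.3 -0.4]
side 161 [ 0.6213 -0.046   0.0255] [0.022  0.0276]
side 165 [0.6221 0.0212 0.0252] [0.0201 0.0274]
side 64 [0.5934 0.1656 0.0344] [0.0313 0.0369]
side 126 [0.5555 0.1492 0.0351] [0.0308 0.038 ]
21.42 [0.575  0.1085 0.03  ] [ 0.2  0.1 -0.4]
```

View pics/m8.png

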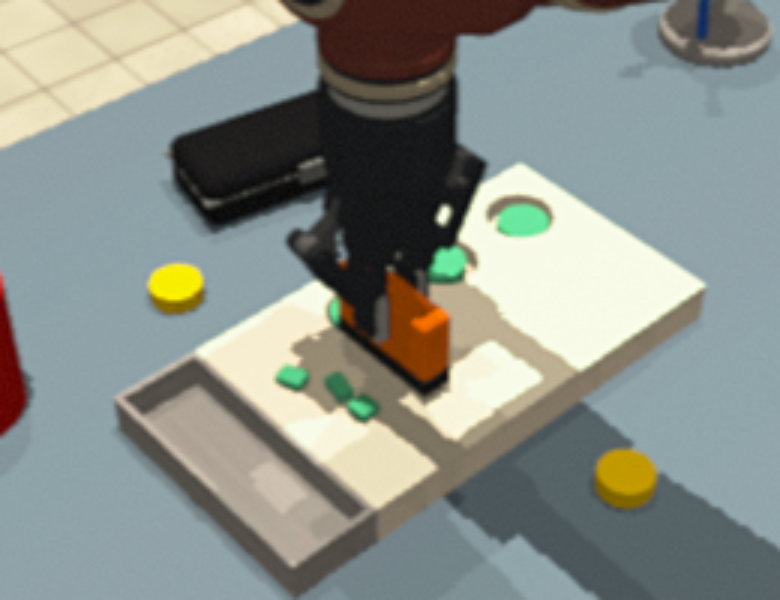

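The crop shows the scraper held upright behind the chips (292,377), (338,386) and (362,407), with the gutter ahead. I'll lower it and sweep.

{"name": "arm_command", "arguments": {
  "rows": [
    [15, [0.01, 0, -0.015], [0, 0, 0]],
    [15, [0.01, 0, -0.03], [0, 0, 0]],
    [15, [0.01, 0.02, -0.03], [0, 0, 0]],
    [15, [0.008, 0.05, -0.03], [0, 0, 0]],
    [15, [0.007, 0.08, -0.03], [0, 0, 0]],
    [15, [0.006, 0.11, -0.03], [0, 0, 0]],
    [15, [0.005, 0.14, -0.03], [0, 0, 0]],
    [15, [0.004, 0.17, -0.03], [0, 0, 0]],
    [15, [0.003, 0.2, -0.03], [0, 0, 0]],
    [15, [0.001, 0.23, -0.03], [0, 0, 0]],
    [15, [0, 0.26, -0.03], [0, 0, 0]],
    [15, [-0.001, 0.28, -0.03], [0, 0, 0]]
  ]
}}

```text
time: 22.42
tool_pos: [0.5736, 0.1947, 0.0197]
tool_rot: [-0.0, 1.0, 0.022, 0.0]
contact_force: [-0.5, -0.2, -1.2]
gripper_width: 0.247
grasp_force: 59.3
```

```bash
python3 -c "
from h import *
greens('side');greens('top');orange('top')"
```

```text
side 160 [ 0.622  -0.0462  0.0251] [0.0217 0.0272]
side 200 [0.6257 0.0238 0.025 ] [0.0211 0.0275]
side 206 [0.6211 0.0936 0.0247] [0.0194 0.0275]
side 85 [0.5944 0.2208 0.0107] [0.0024 0.0125]
side 164 [0.5511 0.2149 0.0118] [0.0033 0.0159]
22.47 [0.5735 0.1953 0.0197] [-0.   0.6 -0.4]
top 239 [0.6272 0.0217 0.0263] [0.0206 0.0294]
top 243 [0.6244 0.0919 0.0259] [0.0193 0.0297]
top 239 [ 0.6214 -0.0476  0.0262] [0.0217 0.0299]
22.52 [0.5736 0.1945 0.0197] [ 0.  -0.4 -0.2]
top 43 ((534.52392578125, 199.44097900390625), (10.898913383483887, 27.404733657836914), 16.98341941833496) [0.0687 0.0842 0.0903]
```

The chips are in the gutter. I'll return the scraper to its place.

{"name": "arm_command", "arguments": {
  "rows": [
    [15, [0, 0, 0.08], [0, 0, 0]],
    [15, [0, 0, 0.2], [0, 0, 0]],
    [15, [-0.04, -0.1, 0.27], [0, 0, 0.03]],
    [15, [-0.19, -0.88, 0.27], [0, 0, 0.27]],
    [15, [-0.19, -0.88, 0.27], [0, 0, 0.27]],
    [15, [-0.19, -0.88, 0.27], [0, 0, 0.27]],
    [15, [-0.19, -0.88, 0.27], [0, 0, 0.27]],
    [15, [-0.19, -0.88, 0.27], [0, 0, 0.27]],
    [15, [-0.19, -0.88, 0.27], [0, 0, 0.27]],
    [15, [-0.19, -0.88, 0.27], [0, 0, 0.27]],
    [15, [-0.19, -0.88, 0.27], [0, 0, 0.27]],
    [15, [-0.19, -0.88, 0.27], [0, 0, 0.27]]
  ]
}}

```text
time: 23.57
tool_pos: [0.5166, -0.0708, 0.1007]
tool_rot: [-0.0, 0.973, 0.231, 0.0]
contact_force: [0.1, 0.8, -0.8]
gripper_width: 0.249
grasp_force: 59.4
```

{"name": "arm_command", "arguments": {
  "rows": [
    [15, [-0.173, -0.88, 0], [0, 0, 0]],
    [15, [-0.173, -0.88, 0], [0, 0, 0]],
    [15, [-0.173, -0.88, 0], [0, 0, 0]],
    [15, [-0.173, -0.88, 0], [0, 0, 0]],
    [15, [-0.173, -0.88, 0], [0, 0, 0]],
    [15, [-0.173, -0.88, 0], [0, 0, 0]],
    [15, [-0.173, -0.88, 0], [0, 0, 0]],
    [15, [-0.173, -0.88, -0.1], [0, 0, 0]],
    [15, [-0.173, -0.88, -0.2], [0, 0, 0]],
    [15, [-0.173, -0.88, -0.27], [0, 0, 0]],
    [15, [-0.173, -0.88, -0.3], [0, 0, 0]],
    [15, [-0.173, -0.88, -0.3], [0, 0, 0]]
  ]
}}

```text
time: 24.57
tool_pos: [0.4637, -0.3318, 0.0075]
tool_rot: [-0.003, 0.973, 0.233, -0.002]
contact_force: [-0.9, 0.4, 0.0]
gripper_width: 0.251
grasp_force: 59.4
```

```bash
python3 -c "
from h import *
orange('side');orange('wrist');s=monitor.state();print(s['tool_pos'],s['tool_rot'],s['contact_force'])"
```

```text
side 686 ((453.46649169921875, -311.6340637207031), (78.69037628173828, 63.198604583740234), 23.364643096923828) [0.0291 0.0551 0.0747]
wrist 11494 ((468.9441833496094, -331.6123352050781), (72.91105651855469, 25.322216033935547), 26.447189331054688) [0.0414 0.0734 0.0749]
[ 0.46585937 -0.33424809  0.01146112] [3.41263753e-04 9.72557562e-01 2.32662001e-01 2.54030087e-04] [-0.52388414 -1.12388715 -0.33014731]
```

{"name": "arm_command", "arguments": {
  "rows": [
    [15, [0, 0, -0.02], [0, 0, 0]],
    [15, [0, 0, -0.04], [0, 0, 0]],
    [15, [0, 0, -0.055], [0, 0, 0]],
    [15, [0, 0, -0.06], [0, 0, 0]],
    [15, [0, 0, -0.064], [0, 0, 0]],
    [15, [0, 0, -0.064], [0, 0, 0]],
    [15, [0, 0, -0.064], [0, 0, 0]]
  ]
}}

```text
time: 25.25
tool_pos: [0.4648, -0.3348, -0.0084]
tool_rot: [0.0, 0.973, 0.232, 0.0]
contact_force: [0.9, 0.1, -0.1]
gripper_width: 0.248
grasp_force: 59.4
```

{"name": "arm_command", "arguments": {
  "rows": [
    [15, [0, 0, -0.003], [0, 0, 0]],
    [15, [0, 0, -0.004], [0, 0, 0]],
    [30, [0, 0, -0.004], [0, 0, 0]],
    [45, [0, 0, -0.004], [0, 0, 0]],
    [60, [0, 0, -0.004], [0, 0, 0]],
    [60, [0, 0, -0.004], [0, 0, 0]],
    [60, [0, 0, 0.05], [0, 0, 0]],
    [60, [0, 0, 0.15], [0, 0, 0]],
    [60, [0, 0, 0.3], [0, 0, 0]],
    [60, [0, 0, 0.5], [0, 0, 0]],
    [60, [0, 0, 0.5], [0, 0, 0]],
    [60, [0, 0, 0.5], [0, 0, 0]]
  ]
}}

```text
time: 26.25
tool_pos: [0.4682, -0.3377, 0.1498]
tool_rot: [0.006, 0.973, 0.232, 0.004]
contact_force: [0.2, -0.2, 0.3]
gripper_width: 0.704
grasp_force: 0.0
```

```bash
python3 -c "
from h import *
orange('side');orange('wrist');greens('top','t9');greens('side');print(monitor.state()['gripper_width'])"
```

```text
side 863 ((462.58233642578125, -332.32470703125), (78.2356185913086, 27.852920532226562), 28.987022399902344) [0.0113 0.0399 0.0561]
wrist 2773 ((465.6006774902344, -334.7821350097656), (79.74424743652344, 21.78980827331543), 27.3026180267334) [0.0261 0.0536 0.0551]
top 239 [0.6271 0.0218 0.0262] [0.0197 0.0294]
top 242 [0.6245 0.0919 0.0261] [0.0207 0.0296]
top 239 [ 0.6215 -0.0478  0.0259] [0.0216 0.0291]
top 55 [0.5974 0.219  0.0118] [0.0033 0.0148]
top 35 [0.5681 0.2042 0.0159] [0.0047 0.0198]
top 52 [0.5458 0.2188 0.0133] [0.01   0.0164]
26.4 [ 0.4645 -0.3343  0.141 ] [-0.6  0.6 -0.4]
side 162 [ 0.6217 -0.0466  0.0252] [0.0219 0.0274]
side 200 [0.6258 0.0237 0.0251] [0.0211 0.0272]
side 221 [0.6221 0.094  0.025 ] [0.0208 0.0272]
side 77 [0.5946 0.2215 0.0107] [0.0049 0.0133]
side 149 [0.5516 0.2147 0.0122] [0.0042 0.0161]
26.45 [ 0.464  -0.3339  0.1398] [-0.  -0.2  0. ]
0.7054824008228556
```

View pics/t9.png

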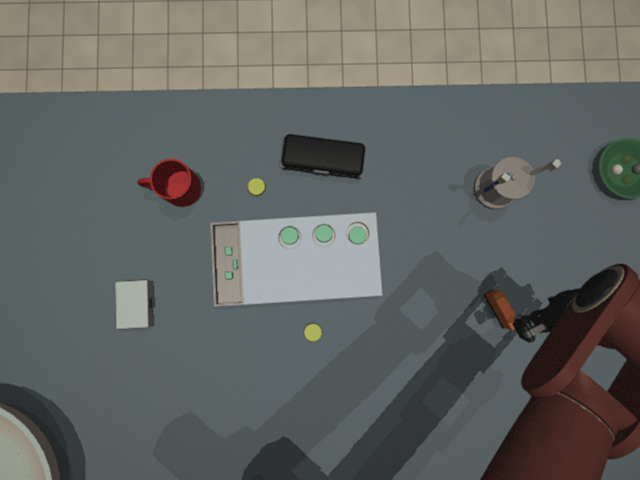

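The final top view shows tablets in all three wells (289,235), (323,233) and (357,233), and the chips inside the gutter at (229,251), (235,265) and (229,275). The scraper stands upright at (500,308), and the bystanders haven't moved.

```bash
python3 -c "
from h import *
print(manip.job_done())"
```

```text
the job is handed in; nothing more can be done
None
```

I handed the job in at about 26 s of the 72 s allowed: all three tablets lie flat in the wells, the three chips are in the gutter, the scraper is standing upright and released, and the mug, case and pin box were not touched; the first tablet jammed tilted in its well and took several presses of up to about 31 N to seat, and I did not check it for damage.

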